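# Bring the orange-lidded spawn jar to the code reader and scan it

## Robot

A 6-joint arm with a two-finger parallel gripper is mounted at the origin on the work surface. World frame = base frame: x ahead of the robot, y to its left, z up, the work surface at z = 0. Lengths are in m, angles in rad, forces in N, time in s.
With the tool pointing down it reaches from about 0.3 to 0.875 m from the base axis. Payload 6.4 kg.
Tool frame: the origin (TCP) lies midway between the tips of the shut fingers; the grasp point (between the pads) lies 19 mm behind it; z points along the fingers, y is the direction in which the jaws open and shut (so a half turn about z gives the same grasp; the last joint's range is limited). The gripper opens to 85 mm and grips with 20 to 120 N. Pads are 22 mm wide; open, the fingers measure 114 mm over their backs; the gripper's body (76 mm by 85 mm) begins 54 mm behind the grasp point. The pads swing forward as they close: fully open they stand 13 mm farther back than shut.
Start: joints at [-1.394, 0.181, 1.607, -0, 1.354, -0.206], TCP at [0.215, -0.533, 0.231] pointing down, gripper open.
Joint ranges: [-2.99, 2.99], [-0.89, 2.07], [0.3, 2.58], [-1.14, 4.28], [0, 2.63], [-3.12, 3.12]. Speed limits (rad/s): [2.57, 2.57, 3.01, 3.14, 3.14, 3.14].

## Interface

Orientations are given as a 3x3 rotation matrix whose columns are the frame's x, y, z axes.
In Python, from station import r, snapshot, order gives the robot as it stands.
- The arm moves only by the tool drive_tool, never from a script. Its argument "series" is a list of rows, each a list of 3 entries, a list of its own where there are three numbers: the shift along the world's x, y, z in mm, then the turn, a rotation vector about the world's x, y, z in degrees, then the opening, from 0 (shut) to 1 (fully open). A call has 1 to 10 rows; each row is the pose to reach, as a shift and turn from the pose measured when the call began; what a row does not reach only later rows make up. A row lasts 1/12 s, in which the tool goes at most 41.7 mm and 7.16 degrees, less where a joint would pass 70% of its speed; a pose out of reach is approached as far as the arm can. A call with a gripper value outside its range is refused whole. The fingers move at their own pace and stop on an object; the grip force is fixed at half the most. Time passes only in rows, so rows that repeat a pose let the fingers close. It gives the time, the measured TCP pose, the force and the opening at its end, in the units of the state.
- r.state(): the state, without advancing time (a new reading comes with each control period).
- snapshot(name): name is "scene" or "top" or "wrist"; returns a dict with "pixels" (420x560x3 uint8, red, green, blue), "depth" (420x560 float32, m along the optical axis (not along the pixel's ray), 0 where there is no reading), "fx", "fy", "cx", "cy" (pixels), "extrinsics" (4x4, takes a point from camera to world coordinates). Camera axes: x right, y up, looking along -z (the intrinsics and any distortion apply to the point x, -y, -z); pixel columns grow to the right and rows downward; lengths in m; the calibration is good to about 2 mm. A picture is of the moment at which its call begins.
- order.close_job(): hands the job in, once; it reports no verdict.
The state is a dict: "time": time; "qpos": joint angles; "qd": joint speeds; "effort": joint torques, N m; "ee_pos": TCP position; "tool_rot": TCP orientation; "force": force on the tool from outside, world axes, zero at the start; "torque": the same for the moment, N m; "finger_gap": finger opening in m.
Only numpy, scipy, OpenCV 4.12 (cv2) and the standard library are available. Lean on these libraries where they do the work, as an engineer would, in place of code of your own. Each camera call takes 0.05 s, during which the arm holds its last target. There are 200 camera calls.

## Task

Push with a fingertip against a spoke of the green star handle to turn the carousel, gently, until the jar with the orange lid stands squarely in front of the code reader's window, and let the carousel come to rest there; then press the blue scan button all the way down and let it go. The jars only ride along: do not touch, lift or tip them, do not push on the round plate or its cups, do not press the button before the jar is in place, and leave the bottle and the beaker where they stand.

Things in the scene. Friction and masses are not known exactly. Their poses are not given: they have to be found in the camera images.
- hub (a point): Centre of the green three-spoked star handle, on the carousel's vertical axis, at the spokes' mid-height (175 mm above the table). Black hub 38 mm across, 161 to 189 mm high, on a steel post 18 mm across. The level round spokes are 12 mm thick, 120 degrees apart, and end in 20 mm balls centred 88 mm from the axis. The jar lids below leave 34 mm free under the spokes.
- spoke0 (a point): Point on the centre line of one green spoke, 80 mm from the axis.
- spoke1 (a point): The same point on the next spoke, 120 degrees counter-clockwise from above.
- spoke2 (a point): The same point on the third spoke.
- spindle (a joint): Angle of the carousel (star handle, plate and jars turn together) in rad, counter-clockwise from above positive, 0 at the start, free to turn a full turn either way. About 2 N at 75 mm from the axis turns it; its friction stops it within a degree or two once it is no longer pushed.
- plate: Round aluminium plate 236 mm across, top 45 mm above the table, with three white cups (rim 14 mm high) 78 mm from the axis, each half-way between two spokes as seen from above; jar lids' tops are 135 mm above the table. Origin on the axis at table height; turns with the spindle.
- station (a point): Where the centre of a jar is when it stands squarely in front of the code reader: 78 mm from the axis, 90 mm above the table. The reader is a white box 50 x 66 x 125 mm with a blue top (133 mm above the table) beyond this point as seen from the axis, 143 to 193 mm from it, its black window with a red line facing the axis.
- orange_mid (a point): The jar to scan: 61 mm across and 90 mm tall, 0.18 to 0.37 kg, brown grain with a paper band and an orange lid 57 mm across; the point is the jar's centre, 45 mm above its underside, z up. It stands loose in one of the three cups of the carousel plate (which cup varies).
- white1_mid (a point): A bystander jar: 61 mm across and 90 mm tall, 0.18 to 0.37 kg, brown grain with a paper band and a white lid 57 mm across; the point is the jar's centre, 45 mm above its underside, z up. It stands loose in one of the three cups of the carousel plate (which cup varies).
- white2_mid (a point): A bystander jar: 61 mm across and 90 mm tall, 0.18 to 0.37 kg, brown grain with a paper band and a white lid 57 mm across; the point is the jar's centre, 45 mm above its underside, z up. It stands loose in one of the three cups of the carousel plate (which cup varies).
- scan_top (a point): Centre of the top face of the blue scan button, 32 mm across, on a grey pod 80 x 80 x 40 mm standing on the table; z up.
- scan (a joint): How far the scan button is pressed, in m: 0 released, 0.006 fully down (takes about 5 N); it springs back by itself.
- bottle: Bystander: white bottle with blue cap, 56 mm across, 110 mm tall, loose on the table; origin at its underside's centre.
- beaker: Bystander: open glass beaker, 64 mm across, 75 mm tall, loose on the table; origin at its underside's centre.
Things that resemble listed ones, but are neither listed nor needed, are in the scene too. There is more than one size of the part that bears station; the job needs the middle-sized.

How it is judged:
By the outcome, as a careful person would: the job done as asked, in the order asked, and still so for the second after the job is handed in, with the robot touching nothing.
It also fails if it takes over 72 s, if anything falls off the work surface, if the arm or the gripper's body presses on something with over 40 N, if the wrist force passes 120 N, or if a joint passes its speed limit or range.

## Working session

There is one attempt and no reset: what is moved stays moved. The work goes in short steps, Python scripts to look and compute and a tool call to move; the robot and the scene stay as the last step left them, time stands still between calls to the robot, and variables do not carry over. Pictures are saved under pics/ and viewed, about 8 in all and at most 12, crops included, and the job is handed in when it is done.

Besides the shell and the picture viewer there is one more tool, called after ">>>" as name([rows], argument=value, ...), one row to a line, values as JSON. drive_tool: Moves the arm, as the interface text tells. Its arguments: {"type":"object","properties":{"series":{"type":"array"}},"required":["series"]}

```bash
mkdir -p pics; ls
cat > h.py <<'E'
import numpy as np, cv2
from station import r, snapshot, order
def snap(n,f):
    s=snapshot(n); cv2.imwrite('pics/'+f,s['pixels'][:,:,::-1]); np.savez('pics/'+f[:-4]+'.npz',**{k:v for k,v in s.items()}); return s
def cloud(s):
    d=s['depth']; v,u=np.mgrid[:d.shape[0],:d.shape[1]]
    P=np.stack([(u-s['cx'])/s['fx']*d,-(v-s['cy'])/s['fy']*d,-d,np.ones_like(d)],-1)
    return (P@np.array(s['extrinsics']).T)[...,:3]
E
python3 - <<'E'
from h import *
for n in('top','scene'):
    s=snap(n,n+'1.png'); print(n,s.keys(),np.round(s['extrinsics'],3),s['fx'],s['cx'],s['cy'])
a=cv2.imread('pics/top1.png')
print(r.state())
E
```

```text
pics
top dict_keys(['pixels', 'depth', 'fx', 'fy', 'cx', 'cy', 'extrinsics']) [[-0.023  0.991 -0.134  0.391]
 [-1.    -0.022  0.01  -0.042]
 [ 0.007  0.134  0.991  0.929]
 [ 0.     0.     0.     1.   ]] 414.07393236887174 281.36728878282725 212.42818085255612
scene dict_keys(['pixels', 'depth', 'fx', 'fy', 'cx', 'cy', 'extrinsics']) [[ 0.571 -0.54   0.618  1.11 ]
 [ 0.821  0.355 -0.447 -0.472]
 [ 0.022  0.763  0.646  0.772]
 [ 0.     0.     0.     1.   ]] 468.89449173684886 278.56750535761984 215.21217603271202
{'time': 0.1, 'qpos': array([-1.39429161e+00,  1.81435639e-01,  1.60790263e+00, -2.33293975e-06,
        1.35380423e+00, -2.06320161e-01]), 'qd': array([-9.96695605e-04, -2.68658529e-04, -2.09253461e-03, -2.43717665e-04,
       -5.43290005e-04, -3.02292638e-07]), 'effort': array([ 1.28481457e-03, -4.45877874e+01, -3.52235484e+01, -1.98561502e-04,
        4.17531497e-03, -1.54884856e-05]), 'ee_pos': array([ 0.21470329, -0.53288027,  0.23049434]), 'tool_rot': array([[ 9.27612983e-01,  3.73542605e-01, -2.74378957e-04],
       [ 3.73542573e-01, -9.27611783e-01,  1.52536206e-03],
       [ 3.15270565e-04, -1.51743787e-03, -9.99998799e-01]]), 'force': array([0.10848785, 0.76109984, 0.8028499 ]), 'torque': array([ 0.02880318, -0.04976732, -0.05761749]), 'finger_gap': 0.08580120881590421}
```

View pics/top1.png

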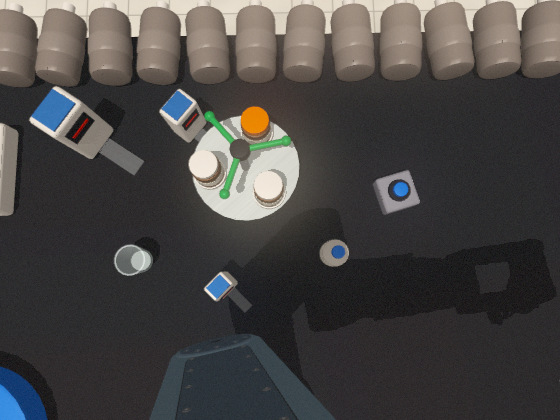

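View pics/scene1.png

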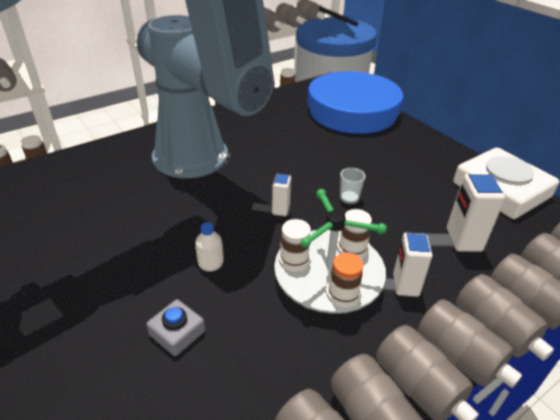

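The top view shows the carousel (hub ~(240,150)), the orange lid (255,122), and the white lids (205,165) and (268,187). Three readers are visible: large (70,120), middle (183,115) at the plate's edge, and small (220,287). The button is at (401,189), the bottle (335,252) and the beaker (133,260). The scene view agrees with this layout.

```bash
cat >> h.py <<'E'
def load(f):
    return dict(np.load('pics/'+f))
def ray(s,u,v,z):
    T=s['extrinsics']; d=T[:3,:3]@np.array([(u-s['cx'])/s['fx'],-(v-s['cy'])/s['fy'],-1]); o=T[:3,3]
    return o+d*(z-o[2])/d[2]
R=dict(green=((45,80),100,60),orange=((5,16),180,120),blue=((100,118),150,80),red=((0,4),150,80))
def mask(s,c):
    h=cv2.cvtColor(s['pixels'],cv2.COLOR_RGB2HSV); (a,b),sm,vm=R[c]
    return cv2.inRange(h,np.array([a,sm,vm],np.uint8),np.array([b,255,255],np.uint8))
def star(s,c0):
    """spoke angles (deg) about axis c0 from green pixels cast onto z=.175"""
    v,u=np.nonzero(mask(s,'green')); P=np.array([ray(s,a,b,.175) for a,b in zip(u,v)])[:,:2]-c0
    rr=np.hypot(*P.T); P=P[(rr>.03)&(rr<.11)]; th=np.arctan2(P[:,1],P[:,0])
    ph=np.angle(np.exp(3j*th).mean())/3
    out=[]
    for k in range(3):
        d=np.angle(np.exp(1j*(th-ph-k*2*np.pi/3))); q=P[abs(d)<.6]
        if len(q)>15: out.append((len(q),round(np.degrees(np.median(np.arctan2(q[:,1],q[:,0]))),1),np.round(np.hypot(*q.T).max(),3)))
    return np.degrees(ph)%120,out
E
python3 - <<'E'
from h import *
for f in('top1','scene1'):
    s=load(f+'.npz'); C=cloud(s)
    print(f)
    for c in('orange','blue','red','green'):
        n,l,st,ce=cv2.connectedComponentsWithStats(mask(s,c))
        for i in range(1,n):
            if st[i,4]<25 or st[i,4]>6000: continue
            p=C[l==i]; p=p[np.isfinite(p).all(1)]
            print(c,st[i],ce[i].round(1),'med',np.median(p,0).round(4),'zmax',np.percentile(p[:,2],[5,95]).round(3))
    # lids: points with z 0.125..0.145
    g=(C[...,2]>.128)&(C[...,2]<.143)
    n,l,st,ce=cv2.connectedComponentsWithStats(g.astype(np.uint8))
    for i in range(1,n):
        if st[i,4]>80: print('z135',st[i],np.median(C[l==i],0).round(4))
    g=(C[...,2]>.182)&(C[...,2]<.195)
    n,l,st,ce=cv2.connectedComponentsWithStats(g.astype(np.uint8))
    for i in range(1,n):
        if st[i,4]>30: print('z189',st[i],np.median(C[l==i],0).round(4))
E
```

```text
top1
blue [ 32  89  43  42 937] [ 52.7 109.4] med [0.6992 0.3777 0.1763] zmax [0.174 0.178]
blue [162  91  30  29 437] [176.7 105.1] med [0.7205 0.1547 0.1324] zmax [0.131 0.135]
blue [393 182  16  15 184] [400.2 188.9] med [ 0.5533 -0.3055  0.0611] zmax [0.055 0.064]
blue [332 246  13  12 127] [337.8 251.4] med [ 0.4221 -0.1602  0.1092] zmax [0.107 0.112]
blue [207 275  22  23 268] [217.6 286.2] med [0.3594 0.0779 0.1003] zmax [0.098 0.103]
blue [   0  367   47   53 1779] [ 18.4 398.2] med [0.145  0.4817 0.0623] zmax [0.004 0.081]
red [186 113  11  14  32] [190.8 119.6] med [0.7032 0.1335 0.0964] zmax [0.093 0.1  ]
red [ 72 118  17  21  72] [ 80.3 128.2] med [0.678  0.3473 0.1282] zmax [0.124 0.131]
green [204 111  30  33 251] [217.4 125.1] med [0.6621 0.0674 0.1802] zmax [0.177 0.184]
green [250 136  41  15 253] [271.3 143.2] med [ 0.6228 -0.0352  0.1801] zmax [0.177 0.184]
green [220 158  19  41 241] [228.8 179.4] med [0.5548 0.0455 0.1802] zmax [0.178 0.184]
z135 [160  89  35  34 624] [0.719  0.1542 0.132 ]
z135 [ 60 107  31  37 216] [0.6781 0.3491 0.1347]
z135 [241 106  28  29 6
[... 1421 characters left out ...]
 [344 220  43  14 239] [369.8 226.1] med [0.6658 0.071  0.1781] zmax [-0.001  0.183]
z135 [482   0  78  24 287] [-0.0629  1.698   0.1351]
z135 [157 110  57  22 296] [ 0.0562 -0.0317  0.1354]
z135 [459 186  42  27 261] [0.7179 0.3491 0.1352]
z135 [345 210  26  14 247] [0.5941 0.1088 0.134 ]
z135 [282 220  28  21 435] [ 0.556  -0.0276  0.1338]
z135 [405 233  27  24 451] [0.7227 0.1516 0.1319]
z135 [333 253  30  24 556] [ 0.6885 -0.003   0.1339]
z189 [527   0  33  11 188] [0.0226 1.716  0.1847]
z189 [144   3  10   5  31] [-0.8089  0.2388  0.1872]
z189 [11 24 12  6 37] [-0.8058 -0.254   0.1893]
z189 [158  96  51  16 236] [ 0.0571 -0.0277  0.1882]
z189 [327 210  19  15 219] [0.6155 0.0227 0.1874]
```

>>> drive_tool([
  [[30,50,40],[0,0,5],0],
  [[90,155,60],[0,0,12],0],
  [[355,616,60],[0,0,48.3],0],
  [[355,616,60],[0,0,48.3],0],
  [[355,616,60],[0,0,48.3],0],
  [[355,616,60],[0,0,48.3],0],
  [[355,616,60],[0,0,48.3],0],
  [[355,616,60],[0,0,48.3],0],
  [[355,616,60],[0,0,48.3],0],
  [[355,616,60],[0,0,48.3],0],
])

```text
time: 0.93
ee_pos: [0.4189, -0.1777, 0.2781]
tool_rot: [[0.338, 0.941, -0.001], [0.941, -0.338, 0.001], [0.0, -0.002, -1.0]]
force: [2.0, -0.1, 0.2]
finger_gap: 0.0005
```

>>> drive_tool([
  [[151,261,12],[0,0,0],0],
  [[151,261,12],[0,0,0],0],
  [[151,261,12],[0,0,0],0],
  [[151,261,12],[0,0,0],0],
  [[151,261,12],[0,0,0],0],
  [[151,261,12],[0,0,0],0],
  [[151,261,12],[0,0,0],0],
  [[151,261,12],[0,0,0],0],
  [[151,261,12],[0,0,0],0],
  [[151,261,12],[0,0,0],0],
])

```text
time: 1.77
ee_pos: [0.5695, 0.0836, 0.2892]
tool_rot: [[0.337, 0.942, -0.003], [0.942, -0.337, 0.0], [-0.001, -0.003, -1.0]]
force: [0.4, 0.1, 0.2]
finger_gap: 0.0001
```

Run:
```python
from h import *
s=snap('scene','scene2.png');t=snap('top','top2.png')
cv2.imwrite('pics/both2.png',np.hstack([s['pixels'][120:330,180:480],t['pixels'][60:270,130:430]])[:,:,::-1])
for q in(s,t): print(star(q,np.array([.6125,.0253])))
for f in('scene1','top1'): print(star(load(f+'.npz'),np.array([.6125,.0253])))
print(r.state()['ee_pos'],r.state()['time'])
```

```text
(np.float64(40.25319971709053), [(190, np.float64(40.8), np.float64(0.098)), (172, np.float64(159.7), np.float64(0.103)), (166, np.float64(-79.7), np.float64(0.1))])
(np.float64(40.00384208987058), [(198, np.float64(39.7), np.float64(0.097)), (173, np.float64(158.9), np.float64(0.095)), (140, np.float64(-78.4), np.float64(0.097))])
(np.float64(40.29788193347118), [(213, np.float64(41.3), np.float64(0.098)), (191, np.float64(159.6), np.float64(0.106)), (154, np.float64(-80.0), np.float64(0.099))])
(np.float64(40.35714539187328), [(231, np.float64(40.3), np.float64(0.099)), (205, np.float64(159.3), np.float64(0.096)), (219, np.float64(-78.5), np.float64(0.097))])
[0.56932131 0.0822381  0.28958368] 1.8667
```

View pics/both2.png

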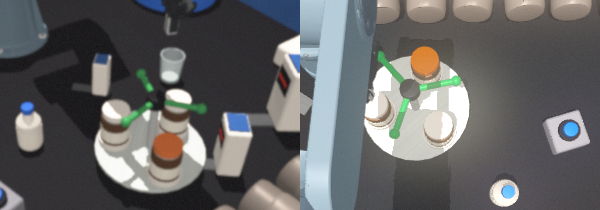

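The scene crop shows the carousel unchanged. The gripper is out of the crop, above the gap between two spokes. Next I descend.

>>> drive_tool([
  [[0,1,-35],[0,0,0],0],
  [[0,1,-70],[0,0,0],0],
  [[0,1,-100],[0,0,0],0],
  [[0,1,-120],[0,0,0],0],
  [[0,1,-132],[0,0,0],0],
  [[0,1,-132],[0,0,0],0],
  [[-2,-5,-132],[0,0,0],0],
  [[-4,-10,-132],[0,0,0],0],
  [[-5,-14,-132],[0,0,0],0],
  [[-6,-16,-132],[0,0,0],0],
])

```text
time: 2.7
ee_pos: [0.5642, 0.0652, 0.1594]
tool_rot: [[0.34, 0.94, 0.001], [0.94, -0.34, -0.0], [0.0, 0.001, -1.0]]
force: [-0.7, 0.1, 0.2]
finger_gap: 0.0002
```

Run:
```python
from h import *
s=snap('scene','scene3.png'); print(star(s,np.array([.6125,.0253])), r.state()['force'],r.state()['ee_pos'])
cv2.imwrite('pics/c3.png',cv2.resize(s['pixels'][150:330,220:460],None,fx=2.5,fy=2.5)[:,:,::-1])
```

```text
(np.float64(40.5164707460443), [(194, np.float64(40.7), np.float64(0.098)), (160, np.float64(160.6), np.float64(0.103)), (166, np.float64(-79.7), np.float64(0.1))]) [ 0.15427802  0.45960775 -0.04649329] [0.56389963 0.06519532 0.15902248]
```

View pics/c3.png

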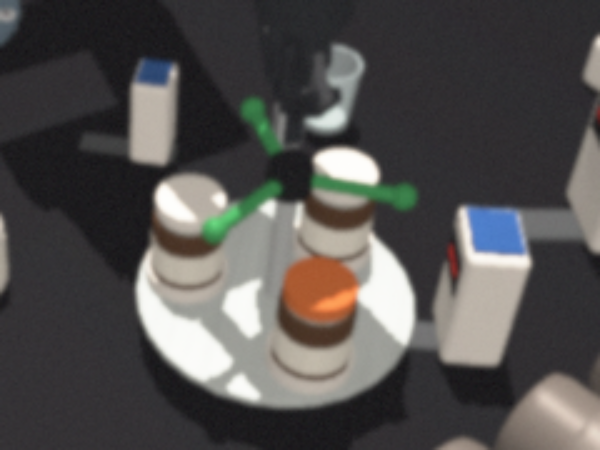

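```bash
cat >> h.py <<'E'
AX=np.array([.6125,.0253])
def arc(phases,ref=(-.0486,.0399),yaw0=70.2,z=.158):
    st=r.state(); T=st['tool_rot']; yaw=np.degrees(np.arctan2(T[1,0],T[0,0])); p=st['ee_pos']; o=[]
    for f in phases:
        a=np.radians(f); q=AX+np.array([[np.cos(a),-np.sin(a)],[np.sin(a),np.cos(a)]])@ref
        o.append([[round(1000*(q[0]-p[0]),1),round(1000*(q[1]-p[1]),1),round(1000*(z-p[2]),1)],[0,0,round(yaw0+f-yaw,1)],0])
    print(o)
E
python3 - <<'E'
from h import *
arc(np.r_[1:6,6.4,7.9,9.4,10.9,12.4])
E
```

```text
[[[np.float64(-0.7), np.float64(-0.8), np.float64(-1.0)], [0, 0, np.float64(1.1)], 0], [[np.float64(-1.4), np.float64(-1.7), np.float64(-1.0)], [0, 0, np.float64(2.1)], 0], [[np.float64(-2.0), np.float64(-2.6), np.float64(-1.0)], [0, 0, np.float64(3.1)], 0], [[np.float64(-2.7), np.float64(-3.5), np.float64(-1.0)], [0, 0, np.float64(4.1)], 0], [[np.float64(-3.3), np.float64(-4.4), np.float64(-1.0)], [0, 0, np.float64(5.1)], 0], [[np.float64(-4.1), np.float64(-5.7), np.float64(-1.0)], [0, 0, np.float64(6.5)], 0], [[np.float64(-5.0), np.float64(-7.1), np.float64(-1.0)], [0, 0, np.float64(8.0)], 0], [[np.float64(-5.9), np.float64(-8.5), np.float64(-1.0)], [0, 0, np.float64(9.5)], 0], [[np.float64(-6.7), np.float64(-9.9), np.float64(-1.0)], [0, 0, np.float64(11.0)], 0], [[np.float64(-7.4), np.float64(-11.4), np.float64(-1.0)], [0, 0, np.float64(12.5)], 0]]
```

>>> drive_tool([
  [[-0.7,-0.8,-1],[0,0,1],0],
  [[-1.4,-1.7,-1],[0,0,2],0],
  [[-2,-2.6,-1],[0,0,3],0],
  [[-2.7,-3.5,-1],[0,0,4],0],
  [[-3.3,-4.4,-1],[0,0,5],0],
  [[-4.1,-5.7,-1],[0,0,6.5],0],
  [[-5,-7.1,-1],[0,0,8],0],
  [[-5.9,-8.5,-1],[0,0,9.5],0],
  [[-6.7,-9.9,-1],[0,0,11],0],
  [[-7.4,-11.4,-1],[0,0,12.5],0],
])

```text
time: 3.58
ee_pos: [0.5567, 0.0543, 0.1582]
tool_rot: [[0.126, 0.992, 0.001], [0.992, -0.126, 0.0], [0.001, 0.001, -1.0]]
force: [1.2, 2.3, 0.7]
finger_gap: 0.0003
```

Run:
```python
from h import *
print(star(snap('scene','s4.png'),AX)); print(r.state()['force'],r.state()['ee_pos'])
arc(12.4+1.8*np.arange(1,11))
```

```text
(np.float64(49.466542866703506), [(213, np.float64(49.6), np.float64(0.099)), (177, np.float64(169.4), np.float64(0.103)), (148, np.float64(-70.7), np.float64(0.099))])
[0.18444066 0.53965466 1.24639971] [0.55653024 0.05387282 0.15814899]
[[[np.float64(-0.9), np.float64(-1.8), np.float64(-0.1)], [0, 0, np.float64(1.5)], 0], [[np.float64(-1.7), np.float64(-3.6), np.float64(-0.1)], [0, 0, np.float64(3.3)], 0], [[np.float64(-2.5), np.float64(-5.4), np.float64(-0.1)], [0, 0, np.float64(5.1)], 0], [[np.float64(-3.2), np.float64(-7.3), np.float64(-0.1)], [0, 0, np.float64(6.9)], 0], [[np.float64(-3.8), np.float64(-9.2), np.float64(-0.1)], [0, 0, np.float64(8.7)], 0], [[np.float64(-4.4), np.float64(-11.0), np.float64(-0.1)], [0, 0, np.float64(10.5)], 0], [[np.float64(-4.9), np.float64(-13.0), np.float64(-0.1)], [0, 0, np.float64(12.3)], 0], [[np.float64(-5.4), np.float64(-14.9), np.float64(-0.1)], [0, 0, np.float64(14.1)], 0], [[np.float64(-5.8), np.float64(-16.8), np.float64(-0.1)], [0, 0, np.float64(15.9)], 0], [[np.float64(-6.1), np.float64(-18.8), np.float64(-0.1)], [0, 0, np.float64(17.7)], 0]]
```

The carousel has turned about 9° under about 2–3 N, as expected. I keep pushing.

>>> drive_tool([
  [[-0.9,-1.8,0],[0,0,1.5],0],
  [[-1.7,-3.6,0],[0,0,3.3],0],
  [[-2.5,-5.4,0],[0,0,5.1],0],
  [[-3.2,-7.3,0],[0,0,6.9],0],
  [[-3.8,-9.2,0],[0,0,8.7],0],
  [[-4.4,-11,0],[0,0,10.5],0],
  [[-4.9,-13,0],[0,0,12.3],0],
  [[-5.4,-14.9,0],[0,0,14.1],0],
  [[-5.8,-16.8,0],[0,0,15.9],0],
  [[-6.1,-18.8,0],[0,0,17.7],0],
])

```text
time: 4.47
ee_pos: [0.5506, 0.0355, 0.1582]
tool_rot: [[-0.185, 0.983, 0.001], [0.983, 0.185, 0.001], [0.001, 0.001, -1.0]]
force: [1.4, 2.6, 1.7]
finger_gap: 0.0001
```

Run:
```python
from h import *
print(star(snap('scene','s5.png'),AX)); print(r.state()['force'],r.state()['ee_pos'])
arc(30.4+1.8*np.arange(1,11))
```

```text
(np.float64(67.98209229965413), [(135, np.float64(-51.8), np.float64(0.098)), (238, np.float64(68.4), np.float64(0.101)), (214, np.float64(-171.0), np.float64(0.103))])
[0.79284908 0.43931927 0.75079213] [0.55047843 0.03501829 0.15811273]
[[[np.float64(-0.4), np.float64(-1.9), np.float64(-0.1)], [0, 0, np.float64(1.6)], 0], [[np.float64(-0.6), np.float64(-3.8), np.float64(-0.1)], [0, 0, np.float64(3.4)], 0], [[np.float64(-0.7), np.float64(-5.8), np.float64(-0.1)], [0, 0, np.float64(5.2)], 0], [[np.float64(-0.8), np.float64(-7.8), np.float64(-0.1)], [0, 0, np.float64(7.0)], 0], [[np.float64(-0.9), np.float64(-9.7), np.float64(-0.1)], [0, 0, np.float64(8.8)], 0], [[np.float64(-0.8), np.float64(-11.7), np.float64(-0.1)], [0, 0, np.float64(10.6)], 0], [[np.float64(-0.7), np.float64(-13.7), np.float64(-0.1)], [0, 0, np.float64(12.4)], 0], [[np.float64(-0.6), np.float64(-15.7), np.float64(-0.1)], [0, 0, np.float64(14.2)], 0], [[np.float64(-0.4), np.float64(-17.6), np.float64(-0.1)], [0, 0, np.float64(16.0)], 0], [[np.float64(-0.1), np.float64(-19.6), np.float64(-0.1)], [0, 0, np.float64(17.8)], 0]]
```

>>> drive_tool([
  [[-0.4,-1.9,0],[0,0,1.6],0],
  [[-0.6,-3.8,0],[0,0,3.4],0],
  [[-0.7,-5.8,0],[0,0,5.2],0],
  [[-0.8,-7.8,0],[0,0,7],0],
  [[-0.9,-9.7,0],[0,0,8.8],0],
  [[-0.8,-11.7,0],[0,0,10.6],0],
  [[-0.7,-13.7,0],[0,0,12.4],0],
  [[-0.6,-15.7,0],[0,0,14.2],0],
  [[-0.4,-17.6,0],[0,0,16],0],
  [[-0.1,-19.6,0],[0,0,17.8],0],
])

```text
time: 5.35
ee_pos: [0.5503, 0.016, 0.158]
tool_rot: [[-0.479, 0.878, -0.0], [0.878, 0.479, 0.001], [0.001, 0.0, -1.0]]
force: [1.0, 3.3, 0.6]
finger_gap: -0.0003
```

Run:
```python
from h import *
print(star(snap('scene','s6.png'),AX)); print(r.state()['force'],r.state()['ee_pos'])
arc(48.4+np.r_[1.8,3.6,5.4,7.2,9,10.6,12.2,13.6,15,16])
```

```text
(np.float64(86.12623014933011), [(131, np.float64(-34.7), np.float64(0.096)), (251, np.float64(87.0), np.float64(0.104)), (217, np.float64(-154.4), np.float64(0.1))])
[ 0.53242272  0.13306822 -0.1755462 ] [0.55030252 0.01541969 0.15801118]
[[[np.float64(0.4), np.float64(-1.9), np.float64(-0.0)], [0, 0, np.float64(1.7)], 0], [[np.float64(0.8), np.float64(-3.9), np.float64(-0.0)], [0, 0, np.float64(3.5)], 0], [[np.float64(1.3), np.float64(-5.8), np.float64(-0.0)], [0, 0, np.float64(5.3)], 0], [[np.float64(1.8), np.float64(-7.7), np.float64(-0.0)], [0, 0, np.float64(7.1)], 0], [[np.float64(2.4), np.float64(-9.6), np.float64(-0.0)], [0, 0, np.float64(8.9)], 0], [[np.float64(3.0), np.float64(-11.2), np.float64(-0.0)], [0, 0, np.float64(10.5)], 0], [[np.float64(3.6), np.float64(-12.9), np.float64(-0.0)], [0, 0, np.float64(12.1)], 0], [[np.float64(4.2), np.float64(-14.3), np.float64(-0.0)], [0, 0, np.float64(13.5)], 0], [[np.float64(4.8), np.float64(-15.7), np.float64(-0.0)], [0, 0, np.float64(14.9)], 0], [[np.float64(5.2), np.float64(-16.7), np.float64(-0.0)], [0, 0, np.float64(15.9)], 0]]
```

Now at about 46°. I continue to about 62°, decelerating.

>>> drive_tool([
  [[0.4,-1.9,0],[0,0,1.7],0],
  [[0.8,-3.9,0],[0,0,3.5],0],
  [[1.3,-5.8,0],[0,0,5.3],0],
  [[1.8,-7.7,0],[0,0,7.1],0],
  [[2.4,-9.6,0],[0,0,8.9],0],
  [[3,-11.2,0],[0,0,10.5],0],
  [[3.6,-12.9,0],[0,0,12.1],0],
  [[4.2,-14.3,0],[0,0,13.5],0],
  [[4.8,-15.7,0],[0,0,14.9],0],
  [[5.2,-16.7,0],[0,0,15.9],0],
])

```text
time: 6.23
ee_pos: [0.5552, -0.0009, 0.1578]
tool_rot: [[-0.703, 0.711, -0.001], [0.711, 0.703, 0.001], [0.001, -0.0, -1.0]]
force: [-0.5, 3.1, 0.5]
finger_gap: 0.0002
```

```bash
cat >> h.py <<'E'
def jars(s):
    C=cloud(s); g=(C[...,2]>.128)&(C[...,2]<.143)&(np.hypot(C[...,0]-AX[0],C[...,1]-AX[1])<.13)
    n,l,st,ce=cv2.connectedComponentsWithStats(g.astype(np.uint8)); om=mask(s,'orange')
    for i in range(1,n):
        if st[i,4]>80:
            d=np.median(C[l==i],0)[:2]-AX
            (u,v),rad=cv2.minEnclosingCircle(C[l==i][:,:2].astype(np.float32)*1000); e=np.array([u,v])/1000-AX
            print('lid',st[i,4],'angle',np.degrees(np.arctan2(d[1],d[0])).round(1),'circle',np.degrees(np.arctan2(e[1],e[0])).round(1),'r',np.hypot(*d).round(4),rad,'orange px',om[l==i].mean().round())
E
python3 - <<'E'
from h import *
s=snap('scene','s7.png');t=snap('top','t7.png')
print(star(s,AX),star(t,AX)); jars(s);print();jars(t);print();jars(load('top1.npz')); print(r.state()['force'],r.state()['ee_pos'])
arc(64.4+np.r_[1:7:1,6.4])
E
```

```text
(np.float64(101.93227557689642), [(128, np.float64(-17.5), np.float64(0.097)), (207, np.float64(101.8), np.float64(0.106)), (200, np.float64(-138.5), np.float64(0.095))]) (np.float64(101.55583940708505), [(87, np.float64(101.8), np.float64(0.079))])
lid 158 angle 157.0 circle 157.9 r 0.084 21.90870475769043 orange px 0.0
lid 487 angle 38.6 circle 41.2 r 0.0781 29.0407772064209 orange px 20.0
lid 528 angle -77.1 circle -78.3 r 0.0806 29.438222885131836 orange px 0.0

lid 643 angle 161.9 circle 161.2 r 0.0777 28.520193099975586 orange px 0.0

lid 620 angle -20.1 circle -19.2 r 0.0778 28.825881958007812 orange px 22.0
lid 652 angle 100.7 circle 99.9 r 0.0777 28.703929901123047 orange px 0.0
lid 649 angle -139.5 circle -139.4 r 0.0779 28.42639923095703 orange px 0.0
[-0.8478885   1.88877816 -0.07921406] [ 0.55530982 -0.0012098   0.15785226]
[[[np.float64(0.7), np.float64(-1.1), np.float64(0.1)], [0, 0, np.float64(1.0)], 0], [[np.float64(1.2), np.float64(-2.1), np.float64(0.1)], [0, 0, np.float64(2.0)], 0], [[np.float64(1.7), np.float64(-3.0), np.float64(0.1)], [0, 0, np.float64(3.0)], 0], [[np.float64(2.2), np.float64(-4.0), np.float64(0.1)], [0, 0, np.float64(4.0)], 0], [[np.float64(2.7), np.float64(-4.9), np.float64(0.1)], [0, 0, np.float64(5.0)], 0], [[np.float64(3.3), np.float64(-5.9), np.float64(0.1)], [0, 0, np.float64(6.0)], 0], [[np.float64(3.5), np.float64(-6.3), np.float64(0.1)], [0, 0, np.float64(6.4)], 0]]
```

>>> drive_tool([
  [[0.7,-1.1,0],[0,0,1],0],
  [[1.2,-2.1,0],[0,0,2],0],
  [[1.7,-3,0],[0,0,3],0],
  [[2.2,-4,0],[0,0,4],0],
  [[2.5,-4.5,0],[0,0,4.6],0],
  [[2.8,-5,0],[0,0,5.2],0],
  [[3.1,-5.5,0],[0,0,5.7],0],
  [[3.3,-5.9,0],[0,0,6.1],0],
  [[3.5,-6.2,0],[0,0,6.4],0],
  [[3.5,-6.2,0],[0,0,6.4],0],
])

```text
time: 7.17
ee_pos: [0.5589, -0.0075, 0.1578]
tool_rot: [[-0.777, 0.629, -0.001], [0.629, 0.777, 0.0], [0.001, -0.0, -1.0]]
force: [-0.6, 2.4, 0.6]
finger_gap: 0.0004
```

Run:
```python
from h import *
s=snap('scene','s8.png');t=snap('top','t8.png')
print(star(s,AX),star(t,AX)); jars(s);print();jars(t); print(r.state()['force'],r.state()['ee_pos'])
arc(70.4+np.arange(.3,2.5,.3))
```

```text
(np.float64(108.64080135192219), [(156, np.float64(-10.4), np.float64(0.1)), (184, np.float64(108.0), np.float64(0.105)), (198, np.float64(-131.6), np.float64(0.097))]) (np.float64(106.86542276571119), [(131, np.float64(107.1), np.float64(0.076))])
lid 148 angle 160.7 circle 162.6 r 0.0799 21.020214080810547 orange px 0.0
lid 471 angle 45.4 circle 47.7 r 0.0784 30.08900260925293 orange px 17.0
lid 540 angle -69.9 circle -71.8 r 0.081 29.380844116210938 orange px 0.0

lid 662 angle 168.2 circle 168.0 r 0.0777 28.602537155151367 orange px 0.0
[-0.65508949  2.03568727  0.35744597] [ 0.55888183 -0.00749369  0.1578321 ]
[[[np.float64(-0.1), np.float64(0.1), np.float64(0.2)], [0, 0, np.float64(-0.1)], 0], [[np.float64(0.1), np.float64(-0.2), np.float64(0.2)], [0, 0, np.float64(0.2)], 0], [[np.float64(0.2), np.float64(-0.4), np.float64(0.2)], [0, 0, np.float64(0.5)], 0], [[np.float64(0.4), np.float64(-0.7), np.float64(0.2)], [0, 0, np.float64(0.8)], 0], [[np.float64(0.6), np.float64(-1.0), np.float64(0.2)], [0, 0, np.float64(1.1)], 0], [[np.float64(0.8), np.float64(-1.3), np.float64(0.2)], [0, 0, np.float64(1.4)], 0], [[np.float64(1.0), np.float64(-1.6), np.float64(0.2)], [0, 0, np.float64(1.7)], 0], [[np.float64(1.1), np.float64(-1.8), np.float64(0.2)], [0, 0, np.float64(2.0)], 0]]
```

Roughly 2° remain: the star reads 108.6 against 110.3, and the white lid 168.2 against 170.2.

>>> drive_tool([
  [[0.3,-0.5,0],[0,0,0.5],0],
  [[0.5,-0.8,0],[0,0,0.9],0],
  [[0.7,-1.2,0],[0,0,1.3],0],
  [[0.9,-1.5,0],[0,0,1.7],0],
  [[1.1,-1.8,0],[0,0,2],0],
  [[1.1,-1.8,0],[0,0,2],0],
  [[1.1,-1.8,0],[0,0,2],0],
])

```text
time: 7.85
ee_pos: [0.56, -0.0094, 0.1578]
tool_rot: [[-0.799, 0.602, -0.001], [0.602, 0.799, 0.0], [0.001, -0.0, -1.0]]
force: [-0.9, 2.2, 0.7]
finger_gap: 0.0001
```

>>> drive_tool([
  [[-3,2,0],[0,0,0],0],
  [[-8,6,0],[0,0,0],0],
  [[-12,10,0],[0,0,0],0],
  [[-12,10,20],[0,0,0],0],
  [[-12,10,50],[0,0,0],0],
  [[-12,10,85],[0,0,0],0],
  [[-40,0,120],[0,0,0],0],
  [[-70,-25,120],[0,0,0],0],
  [[-100,-55,120],[0,0,0],0],
  [[-120,-90,120],[0,0,0],0],
])

```text
time: 8.68
ee_pos: [0.4381, -0.0987, 0.2787]
tool_rot: [[-0.8, 0.599, 0.001], [0.599, 0.8, -0.001], [-0.001, -0.0, -1.0]]
force: [0.1, -1.2, -0.9]
finger_gap: -0.0001
```

Run:
```python
from h import *
s=snap('scene','s9.png');t=snap('top','t9.png')
print(star(s,AX),star(t,AX)); jars(s);print();jars(t); print(r.state()['force'],r.state()['ee_pos'])
```

```text
(np.float64(110.71724906902472), [(176, np.float64(-8.3), np.float64(0.1)), (172, np.float64(109.7), np.float64(0.104)), (197, np.float64(-129.6), np.float64(0.097))]) (np.float64(110.09620643625354), [(214, np.float64(-9.0), np.float64(0.098)), (235, np.float64(109.0), np.float64(0.098)), (175, np.float64(-129.6), np.float64(0.088))])
lid 244 angle 167.9 circle 170.0 r 0.0852 27.15198516845703 orange px 0.0
lid 466 angle 47.7 circle 49.5 r 0.078 29.418516159057617 orange px 21.0
lid 540 angle -68.1 circle -69.7 r 0.0807 29.537776947021484 orange px 0.0

lid 627 angle 50.5 circle 49.8 r 0.078 28.6838321685791 orange px 19.0
lid 631 angle -69.8 circle -69.2 r 0.0773 28.686721801757812 orange px 0.0
lid 654 angle 169.8 circle 169.9 r 0.0778 28.483428955078125 orange px 0.0
[ 0.52480025  0.38567086 -0.21306532] [ 0.43748961 -0.10316184  0.27827197]
```

Run:
```python
from h import *
for f in('top1','scene1','t9'):
    s=load(f+'.npz'); C=cloud(s)
    g=mask(s,'blue')>0
    g&=(np.hypot(C[...,0]-.72,C[...,1]-.155)<.05)
    P=C[g]; P=P[abs(P[:,2]-.1325)<.004][:,:2]
    rect=cv2.minAreaRect((P*1000).astype(np.float32)); c=np.array(rect[0])/1000-AX
    print(f,rect,np.degrees(np.arctan2(c[1],c[0])),np.hypot(*c))
s=load('t9.npz'); C=cloud(s)
g=(C[...,2]>.035)&(C[...,2]<.075)&(np.hypot(C[...,0]-.553,C[...,1]+.306)<.07)
b=g&(mask(s,'blue')>0); P=C[b]; print(len(P),np.percentile(P[:,2],[10,50,90,98]),np.median(P,0),cv2.minEnclosingCircle((P[P[:,2]>.058][:,:2]*1000).astype(np.float32)))
q=C[g&~b&(abs(C[...,2]-.04)<.004)]; print('pod',cv2.minAreaRect((q[:,:2]*1000).astype(np.float32)),np.median(q[:,2]))
v,u=np.nonzero(b); print(ray(s,u.mean(),v.mean(),.06))
cv2.imwrite('pics/c9.png',cv2.resize(s['pixels'][60:290,100:440],None,fx=2,fy=2)[:,:,::-1])
```

```text
top1 ((720.4988403320312, 154.88169860839844), (39.822532653808594, 48.19239807128906), 49.718807220458984) 50.19075197765017 0.16868659142712375
scene1 ((718.5336303710938, 155.77041625976562), (32.43844985961914, 43.4316291809082), 49.00238800048828) 50.899153889056095 0.1681239432343598
t9 ((720.3861083984375, 154.8775177001953), (39.17155075073242, 48.009578704833984), 49.342594146728516) 50.219269404460285 0.16861122583832855Traceback (most recent call last):
  File "<stdin>", line 11, in <module>
    return _quantile_unchecked(
        a, q, axis, out, overwrite_input, method, keepdims, weights)
    return _ureduce(a,
                    func=_quantile_ureduce_func,
    ...<5 lines>...
                    overwrite_input=overwrite_input,
                    method=method)
    r = func(a, **kwargs)
    result = _quantile(arr,
                       quantiles=q,
    ...<2 lines>...
                       out=out,
                       weights=wgt)
    slices_having_nans = np.isnan(arr[-1, ...])
                                  ~~~^^^^^^^^^
IndexError: index -1 is out of bounds for axis 0 with size 0
```

Reader direction is 50.2° and the orange jar is at 50.2 ± 0.4°, so it is in place. The arm hides the button in this frame, so I measure it from the first pictures.

Run:
```python
from h import *
for f in('top1','scene1'):
    s=load(f+'.npz'); C=cloud(s)
    g=(C[...,2]>.03)&(C[...,2]<.075)&(np.hypot(C[...,0]-.553,C[...,1]+.306)<.07)
    b=g&(mask(s,'blue')>0); P=C[b]; print(f,len(P),np.percentile(P[:,2],[10,50,75,90,98]),cv2.minEnclosingCircle((P[P[:,2]>.057][:,:2]*1000).astype(np.float32)))
    q=C[g&(C[...,2]<.045)&(C[...,2]>.036)]; print('pod',cv2.minAreaRect((q[:,:2]*1000).astype(np.float32)),np.median(q[:,2]))
    v,u=np.nonzero(b); print(ray(s,u.mean(),v.mean(),.061))
print(r.state()['ee_pos'])
```

```text
top1 184 [0.05752271 0.06114818 0.06243965 0.06316827 0.06387568] ((553.7893676757812, -306.3048095703125), 15.813846588134766)
pod ((553.1261596679688, -306.0606384277344), (79.27179718017578, 79.56622314453125), 14.947277069091797) 0.03917839313847138
[ 0.55323037 -0.30580732  0.061     ]
scene1 210 [0.05503834 0.05991724 0.06104563 0.06210134 0.06296778] ((555.4586791992188, -306.76275634765625), 16.18639373779297)
pod ((555.2218017578125, -307.814208984375), (80.05134582519531, 78.31968688964844), 14.40442180633545) 0.03849612828763149
[ 0.55855955 -0.30812672  0.061     ]
[ 0.43748961 -0.10316184  0.27827197]
```

>>> drive_tool([
  [[20,-35,0],[0,0,0],0],
  [[40,-70,0],[0,0,0],0],
  [[60,-105,0],[0,0,0],0],
  [[80,-140,0],[0,0,0],0],
  [[100,-172,-15],[0,0,0],0],
  [[116.5,-203,-50],[0,0,0],0],
  [[116.5,-203,-90],[0,0,0],0],
  [[116.5,-203,-130],[0,0,0],0],
  [[116.5,-203,-165],[0,0,0],0],
  [[116.5,-203,-185],[0,0,0],0],
])

```text
time: 9.62
ee_pos: [0.5516, -0.3035, 0.0873]
tool_rot: [[-0.795, 0.607, -0.006], [0.607, 0.795, 0.002], [0.006, -0.002, -1.0]]
force: [0.8, 0.5, -0.1]
finger_gap: -0.0001
```

Run:
```python
from h import *
s=snap('scene','s10.png');t=snap('top','t10.png')
print(star(s,AX),star(t,AX)); jars(t); st=r.state(); print(st['force'],st['ee_pos'])
cv2.imwrite('pics/c10.png',np.hstack([cv2.resize(s['pixels'][260:370,110:270],(480,330)),t['pixels'][70:400,100:420]])[:,:,::-1])
```

```text
(np.float64(110.70851455109799), [(176, np.float64(-8.4), np.float64(0.1)), (174, np.float64(109.7), np.float64(0.103)), (207, np.float64(-129.6), np.float64(0.097))]) (np.float64(110.16212584965571), [(214, np.float64(-9.0), np.float64(0.098)), (233, np.float64(109.0), np.float64(0.098)), (202, np.float64(-129.4), np.float64(0.094))])
lid 628 angle 50.3 circle 50.0 r 0.0783 28.717145919799805 orange px 16.0
lid 626 angle -69.9 circle -69.3 r 0.0772 28.7010440826416 orange px 0.0
lid 658 angle 169.8 circle 170.1 r 0.0775 28.45916175842285 orange px 0.0
[-0.16802719  0.63439356  0.38813288] [ 0.55118103 -0.30298464  0.08776271]
```

View pics/c10.png

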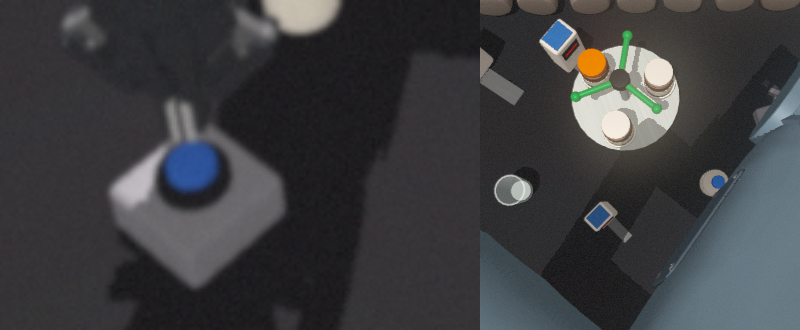

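The left crop shows the shut fingertips just above the blue button. The right crop shows the orange lid squarely in front of the middle reader. Now I press.

>>> drive_tool([
  [[3,-3.5,0],[0,0,0],0],
  [[3,-3.5,-8],[0,0,0],0],
  [[3,-3.5,-16],[0,0,0],0],
  [[3,-3.5,-22],[0,0,0],0],
  [[3,-3.5,-25],[0,0,0],0],
  [[3,-3.5,-27],[0,0,0],0],
  [[3,-3.5,-29],[0,0,0],0],
  [[3,-3.5,-30],[0,0,0],0],
  [[3,-3.5,-31],[0,0,0],0],
  [[3,-3.5,-31],[0,0,0],0],
])

```text
time: 10.55
ee_pos: [0.5543, -0.3065, 0.0571]
tool_rot: [[-0.795, 0.606, -0.008], [0.606, 0.795, 0.004], [0.008, -0.002, -1.0]]
force: [-1.6, 1.8, 3.9]
finger_gap: 0.0003
```

>>> drive_tool([
  [[0,0,-1],[0,0,0],0],
  [[0,0,-2],[0,0,0],0],
  [[0,0,-3],[0,0,0],0],
  [[0,0,-3],[0,0,0],0],
])

```text
time: 10.88
ee_pos: [0.5544, -0.3065, 0.0559]
tool_rot: [[-0.795, 0.606, -0.008], [0.606, 0.795, 0.003], [0.009, -0.002, -1.0]]
force: [-6.3, 5.2, 14.5]
finger_gap: 0.0001
```

>>> drive_tool([
  [[0,0,-3],[0,0,0],0],
  [[0,0,-3],[0,0,0],0],
])

```text
time: 11.05
ee_pos: [0.5544, -0.3066, 0.0558]
tool_rot: [[-0.796, 0.606, -0.009], [0.606, 0.796, 0.003], [0.009, -0.003, -1.0]]
force: [-9.2, 7.2, 21.5]
finger_gap: 0.0
```

>>> drive_tool([
  [[0,0,4],[0,0,0],0],
  [[0,0,12],[0,0,0],0],
  [[0,0,30],[0,0,0],0],
  [[0,0,60],[0,0,0],0],
  [[0,0,100],[0,0,0],0],
  [[0,-40,130],[0,0,0],0],
  [[-40,-70,150],[0,0,0],0],
  [[-70,-100,150],[0,0,0],0],
  [[-70,-100,150],[0,0,0],0],
  [[-70,-100,150],[0,0,0],0],
])

```text
time: 11.88
ee_pos: [0.482, -0.4105, 0.207]
tool_rot: [[-0.793, 0.609, -0.008], [0.609, 0.793, 0.0], [0.006, -0.005, -1.0]]
force: [0.1, 0.5, -0.2]
finger_gap: 0.0001
```

Run:
```python
from h import *
s=snap('scene','s11.png');t=snap('top','t11.png')
print(star(s,AX),star(t,AX)); jars(t); st=r.state(); print(st['time'],st['force'],st['ee_pos'])
for f,q in(('1',load('scene1.npz')),('11',s)):
    C=cloud(q); b=(mask(q,'blue')>0)&(np.hypot(C[...,0]-.554,C[...,1]+.306)<.03); print(f,b.sum(),np.percentile(C[b][:,2],[50,75,90]))
    w=cloud(q); m=(mask(q,'blue')>0)&(np.hypot(w[...,0]-.423,w[...,1]+.161)<.05); print('cap',np.median(w[m],0))
cv2.imwrite('pics/c11.png',np.hstack([s['pixels'][120:400,120:470],t['pixels'][60:340,90:440]])[:,:,::-1])
```

```text
(np.float64(110.71336340737864), [(175, np.float64(-8.3), np.float64(0.099)), (171, np.float64(109.7), np.float64(0.103)), (201, np.float64(-129.6), np.float64(0.097))]) (np.float64(110.19213393107835), [(217, np.float64(-8.9), np.float64(0.099)), (233, np.float64(109.0), np.float64(0.098)), (201, np.float64(-129.3), np.float64(0.094))])
lid 630 angle 50.3 circle 50.1 r 0.078 28.681921005249023 orange px 23.0
lid 630 angle -70.1 circle -69.3 r 0.078 28.564922332763672 orange px 0.0
lid 652 angle 169.8 circle 170.0 r 0.0775 28.41150665283203 orange px 0.0
11.9833 [ 0.21923175  1.0733011  -0.94601046] [ 0.48407077 -0.4071799   0.20568404]
1 210 [0.05991724 0.06104563 0.06210134]
cap [ 0.42460206 -0.16297676  0.10776893]
11 220 [0.06006754 0.06106777 0.06194305]
cap [ 0.42519157 -0.16297487  0.10780522]
```

View pics/c11.png

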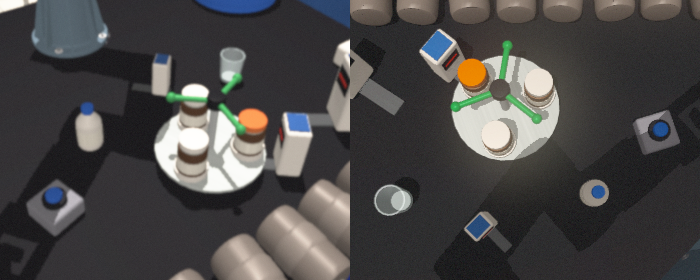

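The orange jar faces the reader, the button has sprung back, the bottle and beaker look unmoved, and the arm is clear. I hand the job in.

```bash
python3 -c "
from station import order; print(order.close_job())"
```

```text
the job is handed in; nothing more can be done
None
```

I turned the carousel about 70° counter-clockwise by pushing one green spoke with the shut fingertips, then pressed the scan button and released it. I handed the job in at about 12 s of the 72 s allowed; no verdict was reported.

**Jar in place:** After I backed off, the orange jar stood at 50.1–50.3° about the axis in the top view, against 50.2° for the middle-sized reader. It was still there after the button press. The scene camera's star reading was about 0.5° higher than the top camera's, and its lid readings ran 1–2° lower where the lid was partly hidden. I relied on the top view.

**Pushing force:** The readings taken between pushes were about 2–4 N at the fingertips.

**Button:** The fingertip stopped hard at 55.8 mm, about 6 mm below the released top, with 14 N rising to 21 N against the roughly 5 N needed. There were also side forces of up to 9 N during the press, which I did not explain. Afterwards the button's height was back to its starting value.

**Bystanders:** The bottle's cap measured within 1 mm of its starting position. I checked the beaker and the white-lid jars only in the last pictures and the lid positions, and they looked undisturbed. The arm was clear of everything at the end.

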